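Nest the yellow angle track into the V of the storage rack

TASK

Put the loose yellow angle track away: nest it in the V of the aluminium angle on the grey storage rack, both legs lying flat against the aluminium legs, and slide it along the V until its end meets the red end stop. Press it home there with a firm but measured push of about 15 N for half a second, never ramming it, then let go of it so that it stays flush. Leave the block, brass weight, magnet and clear dish where they are.

Things in the scene. Friction and masses are not known exactly. Their poses are not given: they have to be found in the camera images.
- track_leg (a point): Loose yellow metal angle (L profile): legs 50 x 50 mm outside, 4 mm thick, 120 mm long, about 110 g; starts lying on one leg, the other upright. This point: centre of the upright leg (25 mm above the table, mid-length, mid-thickness). x: from the upright leg along the flat leg (roughly away from the robot), y: along the length, z: up the upright leg; the axes turn with the part.
- track_heel (a point): Point on the outer corner edge of the yellow angle (where the outside faces of its two legs meet), at mid-length; same axes as track_leg, which lies at (2, 0, 25) mm from here.
- track: The same loose yellow angle; origin and axes as track_heel. Fully nested, its x, y, z axes run along those of vee, with track_heel at (0, -60, 0) mm in vee. Its near leg then sticks out 24 mm past the aluminium near leg's lip: room to hold it there by its free edge.
- vee: Fixed rigid aluminium angle, an open V facing up, 4 mm thick, 130 mm long; its near leg leans 30 deg from vertical towards the robot. Origin: inner corner line of the V, 65 mm above the table, at the face of the red stop. x: up the inside face of the far leg (30 mm long); z: up the inside face of the near leg (26 mm high); y: along the V into the stop, so the V extends 130 mm to -y.
- stop: Fixed rigid red end stop plate, 7 mm thick, closing the +y end of the V and standing 32 mm up along each leg. Origin and axes as vee: the origin lies on its face that meets the end of the yellow angle, y points into the plate. A track held by its top edge also rubs in the V, so ease the downward force while pushing, or part of the push never reaches the stop.
- rack: Grey rack base plate under the V, 130 mm (x) x 170 mm (y) x 12 mm, fixed to the table; origin at the centre of its underside, z up. The origin of vee is at (0, 65, 65) mm in it.
- block_mid (a point): Bystander: loose wooden friction block 70 x 45 x 35 mm with a small wire hook; its centre. Leave alone.
- weight_mid (a point): Bystander: loose brass weight, 40 mm across, 50 mm tall; its centre. Leave alone.
- magnet_mid (a point): Bystander: loose red and green bar magnet 85 x 20 x 15 mm; its centre. Leave alone.
- dish_mid (a point): Bystander: small loose clear square dish 60 x 60 x 20 mm; its centre. Leave alone.
Not all that is in view belongs to the job. What is shaped like the track but black is not meant. Several things look just like the rack: the one meant starts farthest to the robot's left.

How it is judged:
On the way:
1. nested in the V, the yellow angle is pressed against the red stop with more than 4 N for 0.2 s (contact force between track and stop above 4 N and x of track_heel in the frame of vee between -0.003 and 0.003 m and z of track_heel in the frame of vee between -0.003 and 0.003 m), for 0.2 s.
At the end, for the whole second after the job is handed in: The yellow angle is nested in the V and at rest: its outer corner within 2 mm of the V's inner corner along both legs, its length parallel to the V within 2 degrees, its legs along the V's legs within 3.4 degrees, its end within 1.5 mm of the red stop; it is released (x of track_heel in the frame of vee between -0.002 and 0.002 m and z of track_heel in the frame of vee between -0.002 and 0.002 m and y of track_heel in the frame of vee between -0.062 and -0.0585 m and angle between the y axis of track_heel and the y axis of vee, either way round below 0.035 rad and (angle between the z axis of track_heel and the z axis of vee, either way round below 0.06 rad or angle between the z axis of track_heel and the x axis of vee, either way round below 0.06 rad) and linear speed of track below 0.01 m/s and angular speed of track below 0.1 rad/s); the robot touches nothing.
It fails at once if a bystander was moved by more than 15 mm (distance of any of block_mid, weight_mid, magnet_mid, dish_mid from where it was at the start of the episode above 0.015 m).
It fails at once if the yellow angle was rammed against the red stop (over 35 N) (contact force between track and stop above 35 N).
It fails at once if the yellow angle was forced into the rack (over 60 N) (contact force between track and rack above 60 N).
It also fails if it takes over 64 s, if anything falls off the work surface, if the arm or the gripper's body presses on something with over 40 N, if the wrist force passes 120 N, or if a joint passes its speed limit or range.

ROBOT

A 6-joint arm with a two-finger parallel gripper is mounted at the origin on the work surface. World frame = base frame: x ahead of the robot, y to its left, z up, the work surface at z = 0. Lengths are in m, angles in rad, forces in N, time in s.
With the tool pointing down it reaches from about 0.35 to 0.975 m from the base axis. Payload 7.1 kg.
Tool frame: the origin (TCP) lies midway between the tips of the shut fingers; the grasp point (between the pads) lies 19 mm behind it; z points along the fingers, x is the direction in which the jaws open and shut, and the axes are right-handed (so a half turn about z gives the same grasp; the last joint's range is limited). The gripper opens to 88 mm and grips with 3 to 60 N. Pads are 20 mm wide; open, the fingers measure 115 mm over their backs; the gripper's body (75 mm by 178 mm) begins 61 mm behind the grasp point.
Start: joints at [-1.124, 0.423, 1.63, -0, 1.089, -0.019], TCP at [0.281, -0.558, 0.223] pointing down, gripper open.
Joint ranges: [-3, 3], [-0.9, 2.11], [0.09, 2.58], [-1.31, 4.45], [0.11, 2.69], [-2.54, 2.54]. Speed limits (rad/s): [2.39, 2.39, 3.01, 3.14, 3.14, 3.14].

INTERFACE

Orientations are given as a unit quaternion [w, x, y, z].
In Python, from station import move_pose, movel, movej, command_gripper, wait, inverse_kinematics, read_camera, camera_info, MotionError, job_done, get_time, get_joint_pos, get_qvel, get_effort, get_tcp_pos, get_ee_rot, get_ft_force, get_ft_torque, get_grip_width gives the robot as it stands. Calls block until the motion is done:
- move_pose(position, orientation): joint-space move of the TCP to a pose.
- movel(position, frame=None, v=0.15, until_force=None): straight line of the TCP; frame=None keeps the orientation; v is the mean speed in m/s. With until_force (N) it stops when the force on the tool has changed by that much, and returns True; else False.
- movej(angles): joint-space move.
- command_gripper(opening): opening from 0.0 (shut) to 1.0 (fully open); the grip force is fixed at half the most; returns when the fingers have stopped.
- wait(seconds).
- inverse_kinematics(position, orientation): joint angles nearest the present ones, or None.
- read_camera(name): name is "scene" or "top" or "wrist"; returns the picture (480x640x3 uint8, red, green, blue); there is no depth.
- camera_info(name): a dict with "intrinsics" (3x3 intrinsics, pixels), "dist" ([k1, k2, p1, p2, k3] as OpenCV has them; the pictures are not rectified), "T" (4x4, takes a point from camera to world coordinates); the wrist camera has in their place "tool_from_camera" (4x4, takes a point from camera to tool coordinates, whose origin is the TCP and whose axes are the tool frame's). Camera axes: x right, y up, looking along -z (the intrinsics and any distortion apply to the point x, -y, -z); pixel columns grow to the right and rows downward; lengths in m; the calibration is good to about 2 mm. A picture is of the moment at which its call begins: read the wrist's pose just before it. camera_info takes no time and is no camera call.
A pose or a line that the arm cannot do raises MotionError and nothing moves.
- job_done(): hands the job in, once; it reports no verdict.
Readings, each from a call of its own:
- get_time(): time.
- get_joint_pos(): joint angles.
- get_qvel(): joint speeds.
- get_effort(): joint torques, N m.
- get_tcp_pos(): TCP position.
- get_ee_rot(): TCP orientation.
- get_ft_force(): force on the tool from outside, world axes, zero at the start.
- get_ft_torque(): the same for the moment, N m.
- get_grip_width(): opening from 0.0 (shut) to 1.0 (fully open).
Only numpy, scipy, OpenCV 4.12 (cv2) and the standard library are available. Lean on these libraries where they do the work, as an engineer would, in place of code of your own. Each camera call takes 0.05 s, during which the arm holds its last target.

## Working session

There is one attempt and no reset: what is moved stays moved. The work goes in short steps, each a Python script; the robot and the scene stay as the last script left them, time stands still between calls to the robot, and variables do not carry over. Pictures are saved under pics/ and viewed, and the job is handed in when it is done.

```bash
ls; mkdir -p pics; python3 - <<'E'
from station import *
import cv2,numpy as np
np.set_printoptions(precision=4,suppress=True)
for n in ["scene","top","wrist"]:
    im=read_camera(n); cv2.imwrite(f"pics/{n}0.png",im[:,:,::-1])
    i=camera_info(n); print(n,i)
print(get_time(),get_tcp_pos(),get_ee_rot(),get_ft_force())
E
```

```text
pics
scene {'intrinsics': array([[475.3108,   0.    , 323.4313],
       [  0.    , 475.3108, 232.5082],
       [  0.    ,   0.    ,   1.    ]]), 'dist': array([-0.0777,  0.    ,  0.    ,  0.    ,  0.    ]), 'T': array([[-0.6224, -0.4802,  0.6181,  1.14  ],
       [ 0.7827, -0.3749,  0.4968,  0.3804],
       [-0.0069,  0.793 ,  0.6092,  0.6124],
       [ 0.    ,  0.    ,  0.    ,  1.    ]])}
top {'intrinsics': array([[526.6811,   0.    , 319.0913],
       [  0.    , 526.6811, 239.5737],
       [  0.    ,   0.    ,   1.    ]]), 'dist': array([-0.1225,  0.    ,  0.    ,  0.    ,  0.    ]), 'T': array([[-0.0221,  0.9929, -0.1172,  0.4696],
       [-0.9997, -0.0227, -0.0038, -0.0734],
       [-0.0065,  0.1171,  0.9931,  1.2457],
       [ 0.    ,  0.    ,  0.    ,  1.    ]])}
wrist {'intrinsics': array([[429.1467,   0.    , 319.4976],
       [  0.    , 429.1467, 237.8196],
       [  0.    ,   0.    ,   1.    ]]), 'dist': array([-0.0624,  0.    ,  0.    ,  0.    ,  0.    ]), 'tool_from_camera': array([[ 1.    , -0.0007,  0.0004, -0.0002],
       [-0.0006, -0.9661, -0.258 , -0.0701],
       [ 0.0006,  0.258 , -0.9661, -0.1623],
       [ 0.    ,  0.    ,  0.    ,  1.    ]])}
0.15 [ 0.2806 -0.558   0.2221] [-0.0003  0.8512 -0.5248 -0.0005] [-0.1036  0.6062  0.257 ]
```

View pics/scene0.png

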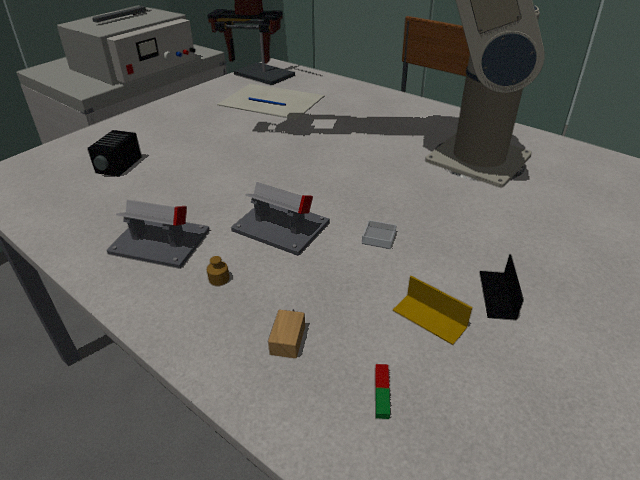

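View pics/top0.png

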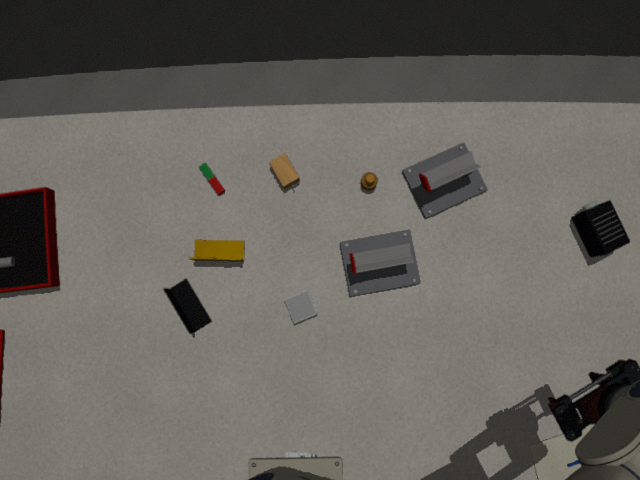

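The rack meant: two grey racks show, at top-view (380,263) [scene (280,218)] and top-view (445,180) [scene (160,230)]. Columns to the left in the top view are robot +y, so (380,263) is the leftmost. The yellow track is at (218,250), and the black look-alike at (188,305) is excluded. I'll confirm this with a crop and measure both.

```bash
cat > h.py <<'E'
from station import *
import cv2,numpy as np
from scipy.spatial.transform import Rotation as R
np.set_printoptions(precision=4,suppress=True)
def tcpT():
    T=np.eye(4);q=np.array(get_ee_rot());T[:3,:3]=R.from_quat(q[[1,2,3,0]]).as_matrix();T[:3,3]=get_tcp_pos();return T
def quat(M):
    q=R.from_matrix(M).as_quat();return [float(q[3]),float(q[0]),float(q[1]),float(q[2])]
def snap(n,f=None):
    i=camera_info(n)
    T=i["T"] if "T" in i else tcpT()@i["tool_from_camera"]
    im=read_camera(n)
    if f: cv2.imwrite("pics/"+f,im[:,:,::-1]); np.savez("pics/"+f+".npz",im=im,T=T,K=i["intrinsics"],d=i["dist"])
    return im,T,i["intrinsics"],i["dist"]
def load(f):
    z=np.load("pics/"+f+".npz");return z["im"],z["T"],z["K"],z["d"]
def rays(px,T,K,d):
    u=cv2.undistortPoints(np.array(px,float).reshape(-1,1,2),K,d).reshape(-1,2)
    D=np.c_[u[:,0],-u[:,1],-np.ones(len(u))]@T[:3,:3].T
    return T[:3,3],D/np.linalg.norm(D,axis=1)[:,None]
def plane(px,z,T,K,d):
    o,D=rays(px,T,K,d);return o+D*((z-o[2])/D[:,2])[:,None]
def proj(P,T,K,d):
    c=(np.array(P,float).reshape(-1,3)-T[:3,3])@T[:3,:3]
    c=c*[1,-1,-1]
    return cv2.projectPoints(c,np.zeros(3),np.zeros(3),K,d)[0].reshape(-1,2)
def tri(*vs):
    A=np.zeros((3,3));b=np.zeros(3)
    for o,D in vs:
        M=np.eye(3)-np.outer(D,D);A+=M;b+=M@o
    return np.linalg.solve(A,b)
E
python3 - <<'E'
from h import *
t=snap("top","top1.png");s=snap("scene","scene1.png")
a=cv2.resize(t[0][215:345,150:430],None,fx=2.8,fy=2.8,interpolation=2)
cv2.imwrite("pics/c1.png",a[:,:,::-1])
b=cv2.resize(s[0][170:350,220:530],None,fx=2.5,fy=2.5,interpolation=2)
cv2.imwrite("pics/c2.png",b[:,:,::-1])
hsv=cv2.cvtColor(t[0],cv2.COLOR_RGB2HSV)
m=cv2.inRange(hsv,(18,150,60),(32,255,255)); 
for c in cv2.findContours(m,0,2)[0]:
    if cv2.contourArea(c)>200: print("yellow",cv2.boundingRect(c),cv2.minAreaRect(c),cv2.boxPoints(cv2.minAreaRect(c)))
print(plane([[218,250],[380,263],[445,180],[300,307],[285,172],[369,181],[211,179]],0.012,*t[1:]))
E
```

```text
yellow (190, 240, 54, 20) ((216.5, 249.5), (19.0, 53.0), 90.0) [[190. 240.]
 [243. 240.]
 [243. 259.]
 [190. 259.]]
[[ 0.5959  0.1711  0.012 ]
 [ 0.5566 -0.2105  0.012 ]
 [ 0.7527 -0.375   0.012 ]
 [ 0.4582 -0.0207  0.012 ]
 [ 0.7805  0.0096  0.012 ]
 [ 0.7537 -0.1913  0.012 ]
 [ 0.7682  0.1887  0.012 ]]
```

View pics/c1.png

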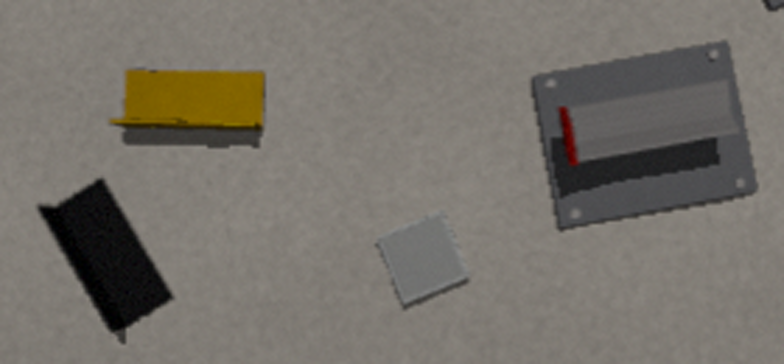

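View pics/c2.png

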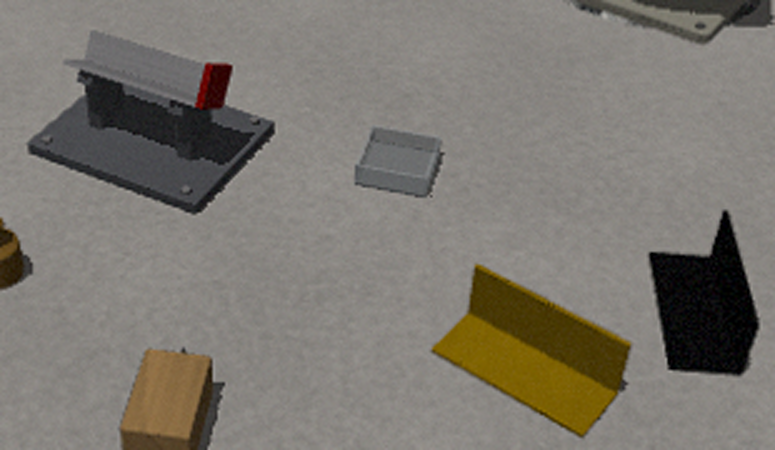

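The crop confirms it: the left rack has its red stop on the robot-left (+y) end. Now wrist views above the track and the rack.

```bash
python3 - <<'E'
from h import *
q=quat(np.array([[1,0,0],[0,-1,0],[0,0,-1.]]).T)
def go(p,f):
    move_pose(p,q);wait(0.15);return snap("wrist",f)
go([0.54,-0.17,0.30],"wr1.png"); go([0.47,-0.12,0.26],"wr2.png")
go([0.57,0.21,0.25],"wt1.png"); 
print(get_time(),get_joint_pos(),get_ft_force())
E
```

```text
4.3417 [ 0.3314  0.3675  1.6467 -0.0001  1.1272  0.3332] [-0.2755 -0.5535  0.794 ]
```

View pics/wr1.png

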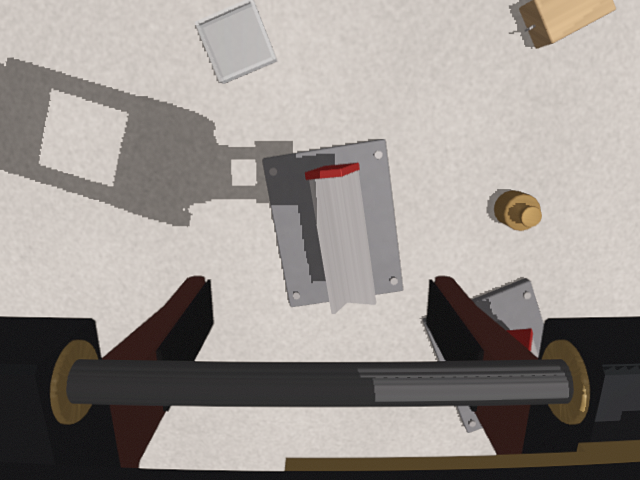

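View pics/wr2.png

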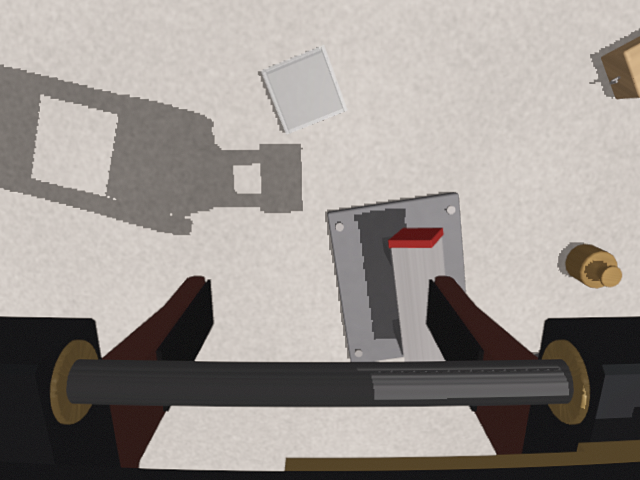

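View pics/wt1.png

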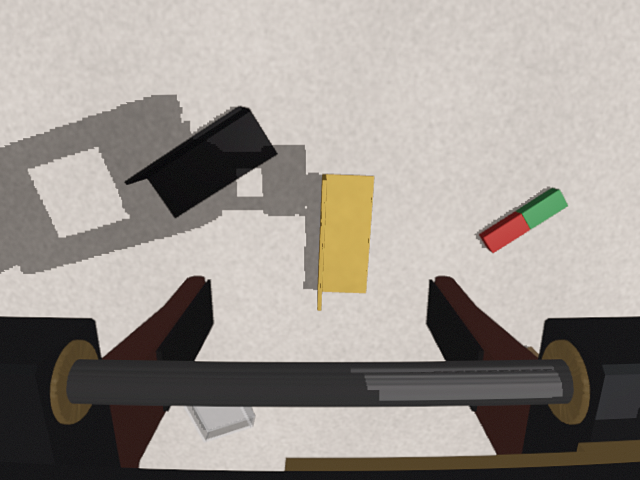

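The wrist view shows the whole target rack: its plate at (264-403,139-306) and the red stop at (332,171). The track spans (317-374,175-310). I'll enlarge both to read corners.

```bash
python3 - <<'E'
from h import *
a=load("wr1.png")[0][130:320,250:415]; b=load("wt1.png")[0][165:320,300:390]
cv2.imwrite("pics/c3.png",cv2.resize(a,None,fx=3.1,fy=3.1,interpolation=0)[:,:,::-1])
cv2.imwrite("pics/c4.png",cv2.resize(b,None,fx=3.8,fy=3.8,interpolation=0)[:,:,::-1])
E
```

```text
(no output)
```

View pics/c3.png

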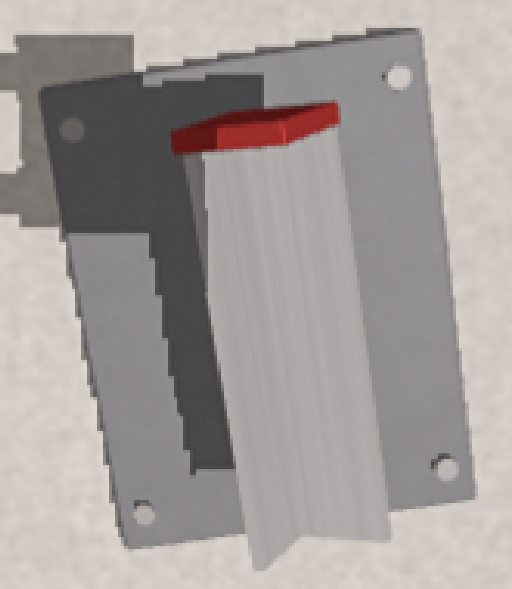

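View pics/c4.png

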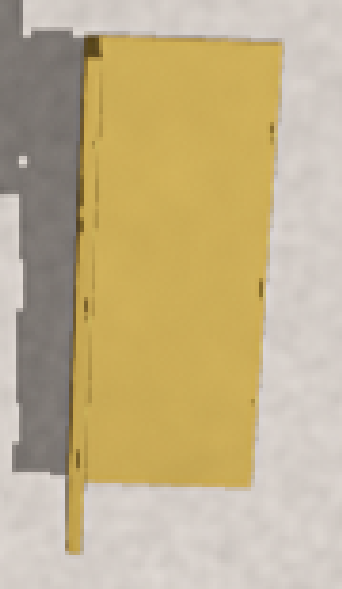

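```bash
python3 - <<'E'
from h import *
im=load("wr1.png")[0]
def crop(x0,y0,x1,y1,f,s):
    c=im[y0:y1,x0:x1].astype(float); c=np.clip((c-60)*1.6*0.9,0,255).astype(np.uint8)
    c=cv2.resize(c,None,fx=s,fy=s,interpolation=0);cv2.imwrite("pics/"+f,c[:,:,::-1])
crop(300,155,380,325,"c5.png",3.5)
im=load("wr2.png")[0]
crop(320,185,475,365,"c6.png",3.2)
E
```

```text
(no output)
```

View pics/c5.png

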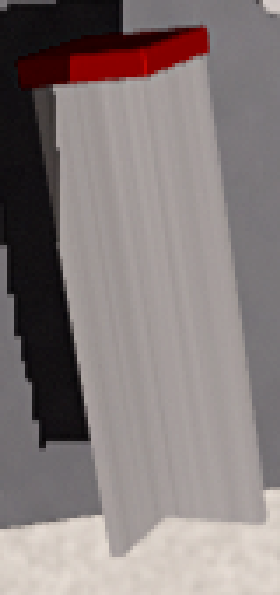

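View pics/c6.png

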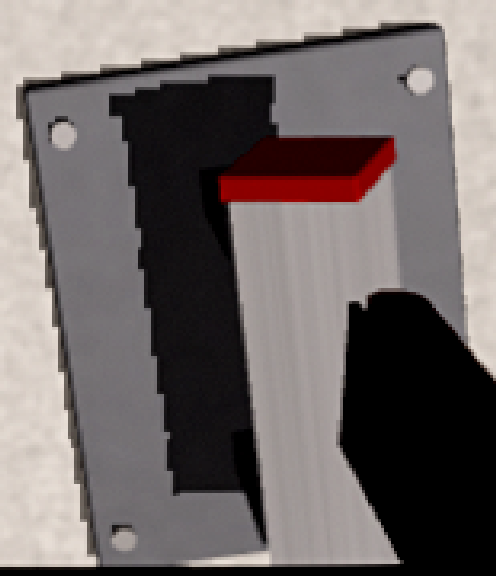

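```bash
cat > fit.py <<'E'
from h import *
from scipy.optimize import least_squares
c=np.cos(np.pi/6);s=.5
xv=np.array([c,0,s]);zv=np.array([-s,0,c]);yv=np.array([0,1,0.])
def V(x,y,z): return (x*xv+y*yv+z*zv)/1000
def P(sx,sy): return np.array([sx*65,sy*85-65,12-65])/1000
a=lambda u,v,s,x,y:(x+(u+.5)/s-.5,y+(v+.5)/s-.5)
obs=[("wr1.png",P(-1,1),a(43,93,3.1,250,130)),("wr1.png",P(-1,-1),a(127,545,3.1,250,130)),
("wr1.png",P(1,-1),a(474,497,3.1,250,130)),("wr1.png",P(1,1),a(419,33,3.1,250,130)),
("wr2.png",P(-1,1),a(28,92,3.2,320,185)),("wr2.png",P(1,1),a(440,27,3.2,320,185)),("wr2.png",P(-1,-1),a(100,562,3.2,320,185)),
("wr1.png",V(0,-130,0),a(166,517,3.5,300,155)),("wr1.png",V(30,-130,-4),a(265,522,3.5,300,155)),
("wr1.png",V(-4,-130,26),a(108,556,3.5,300,155)),("wr1.png",V(0,-130,26),a(126,555,3.5,300,155))]
cam={f:load(f) for f in("wr1.png","wr2.png")}
def pose(p,X): 
    return R.from_euler('z',p[2]).apply(X)+[p[0],p[1],.065+p[3]]
def res(p): return np.array([proj(pose(p,X),*cam[f][1:])[0]-np.array(u) for f,X,u in obs]).ravel()
for fixz in(0,1):
    g=(lambda p:np.r_[res(p),p[3]*1e3*(100 if fixz else 1)])
    r=least_squares(g,[.55,-.15,.15,0],loss='soft_l1')
    print(r.x,np.degrees(r.x[2]));print(res(r.x).reshape(-1,2))
E
python3 fit.py
python3 - <<'E'
from h import *
w=load("wt1.png")
a=lambda u,v:(300+(u+.5)/3.8-.5,165+(v+.5)/3.8-.5)
t=plane([a(67,552),a(84,552)],.05,*w[1:]); print("upright top near end outer/inner",t)
t=plane([a(87,37),a(103,37)],.05,*w[1:]); print("upright top far end",t)
f=plane([a(284,41),a(252,487)],.004,*w[1:]); print("flat",f,np.linalg.norm(f[0]-f[1]))
E
```

```text
[ 0.5466 -0.1459  0.1547 -0.0041] 8.86359502872527
[[-1.1339 -0.4734]
 [-0.2935  2.0621]
 [ 0.5495  1.1014]
 [ 0.8646 -0.6972]
 [-0.9803 -0.0369]
 [ 1.172   0.418 ]
 [-0.3152  3.9215]
 [-0.2246 -0.3581]
 [ 0.4279 -1.2068]
 [ 0.7112 -0.5285]
 [-0.8101  0.1285]]
[ 0.5462 -0.1446  0.1564 -0.    ] 8.9629631764024
[[-2.158  -1.2456]
 [-0.733   2.5998]
 [ 1.0722  1.3161]
 [ 0.9806 -1.888 ]
 [-1.4047 -0.3128]
 [ 2.0512 -0.2868]
 [-0.2188  5.0007]
 [-0.2171  0.1019]
 [ 0.7255 -0.7735]
 [ 0.5608  0.0939]
 [-0.9244  0.7522]]
upright top near end outer/inner [[0.5676 0.1142 0.05  ]
 [0.5717 0.1142 0.05  ]]
upright top far end [[0.5724 0.2378 0.05  ]
 [0.5759 0.2378 0.05  ]]
flat [[0.6219 0.2316 0.004 ]
 [0.6171 0.1121 0.004 ]] 0.11954980435221396
```

Track measured: length 119.5 mm (120 given), yaw −2.3°, upright leg centre about (0.572, 0.1725). Now grasp it with the tips 30 mm up the leg.

```bash
python3 - <<'E'
from h import *
y=np.radians(-2.3)
X=np.array([np.cos(y),np.sin(y),0]);Z=np.array([0,0,-1.]);M=np.c_[X,np.cross(Z,X),Z];q=quat(M)
p=np.array([.5718,.1725,.12])
move_pose(p,q)
im=snap("wrist","g0.png")
movel([p[0],p[1],.030],v=.12); print(get_tcp_pos(),get_ft_force())
command_gripper(0.0); print(get_grip_width(),get_ft_force(),get_ft_torque())
movel([p[0],p[1],.10],v=.12); wait(.2)
print(get_grip_width(),get_ft_force(),get_time())
snap("wrist","g1.png");snap("scene","g1s.png")
E
```

```text
[0.5724 0.1728 0.0307] [0.129  0.9701 0.6992]
0.04033014660893122 [0.59   0.8787 0.3811] [-0.0552 -0.1038 -0.0247]
0.04544103157924498 [-0.2317  0.0292 -0.5801] 8.075
```

View pics/g1.png

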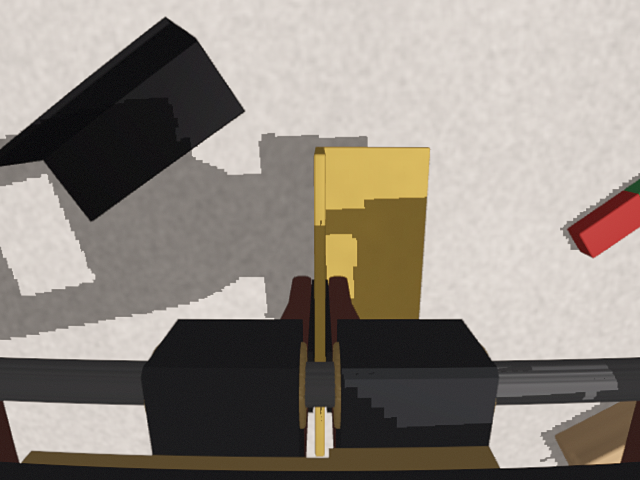

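View pics/g1s.png

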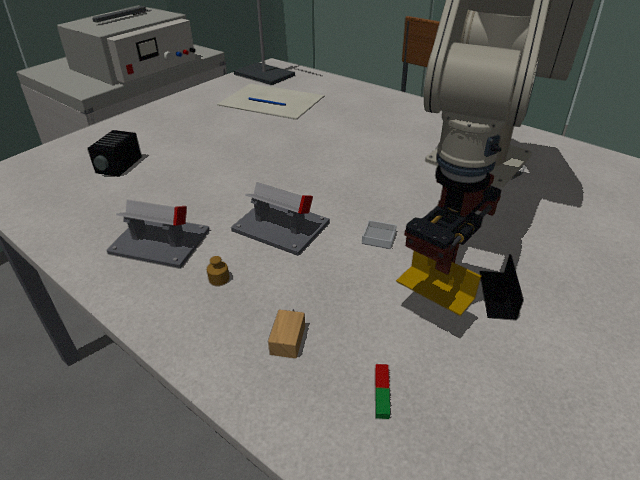

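Held: the grip width is right and the far end shows at (320,148)-(429,150). I'll compute the in-hand pose in the tool frame and then move above the V.

```bash
python3 - <<'E'
from h import *
im,T,K,d=load("g1.png")
Tc=np.array(camera_info("wrist")["tool_from_camera"])
def tp(px,z):
    o,D=rays(px,Tc,K,d); return o+D*((z-o[2])/D[:,2])[:,None]
print(tp([[429.5,150],[326,148],[422,285],[418,318]],.026)); print(tp([[315,153],[325,153],[320,222]],-.02))
E
cat > vee.py <<'E'
from h import *
c=np.cos(np.pi/6);s=.5
VO=np.array([.5464,-.1452,.065]);YAW=np.radians(8.9)
def veeR(yaw=YAW): return R.from_euler('z',yaw).as_matrix()@np.array([[c,0,-s],[0,1,0],[s,0,c]])
# tool: x=vee x, z=-vee z, y=-vee y ; track_leg axis x=+2mm, tip at track z=30
def toolR(yaw=YAW): return veeR(yaw)@np.diag([1.,-1,-1])
def tcp_for(heel,yaw=YAW,tip=.030,dy=0.): # heel in vee coords (m)
    return VO+veeR(yaw)@(np.array(heel)+[.002,dy,tip])
E
python3 - <<'E'
from vee import *
q=quat(toolR())
for h in ([0,-.075,0],[0,-.06,0]):
    p=tcp_for(h); print(p, inverse_kinematics(p,q), inverse_kinematics(p+[0,0,.07],q))
E
```

```text
[[ 0.0473 -0.0596  0.026 ]
 [ 0.0025 -0.0603  0.026 ]
 [ 0.0479  0.0027  0.026 ]
 [ 0.0471  0.0196  0.026 ]]
[[-0.0017 -0.0611 -0.02  ]
 [ 0.0015 -0.0611 -0.02  ]
 [-0.0001 -0.038  -0.02  ]]
[ 0.5449 -0.2213  0.092 ] [-0.585   0.4887  2.0797  1.1291  0.3823 -1.7688] [-0.585   0.3509  2.0533  0.829   0.4751 -1.4398]
[ 0.5426 -0.2065  0.092 ] [-0.5605  0.48    2.1003  1.1633  0.3655 -1.7834] [-0.5605  0.3391  2.0735  0.8377  0.4573 -1.4291]
```

```bash
python3 - <<'E'
from vee import *
q=quat(toolR())
p=get_tcp_pos(); movel([p[0],p[1],.17],v=.2)
h=tcp_for([0,-.078,0])+[0,0,.06]
move_pose(h,q); wait(.3)
print(get_tcp_pos(),h,get_grip_width(),get_ft_force(),get_ft_torque(),get_time(),get_joint_pos())
for n in("wrist","scene","top"): snap(n,"a_"+n+".png")
a=cv2.resize(load("a_scene.png")[0][130:270,200:400],None,fx=4,fy=4,interpolation=2);cv2.imwrite("pics/a_s2.png",a[:,:,::-1])
E
```

```text
[ 0.5457 -0.2238  0.152 ] [ 0.5454 -0.2243  0.152 ] 0.04227175805145111 [-0.3871 -0.1046 -0.0953] [-0.1113  0.2143 -0.0115] 10.55 [-0.5887  0.3719  2.0541  0.862   0.4629 -1.4807]
```

View pics/a_wrist.png

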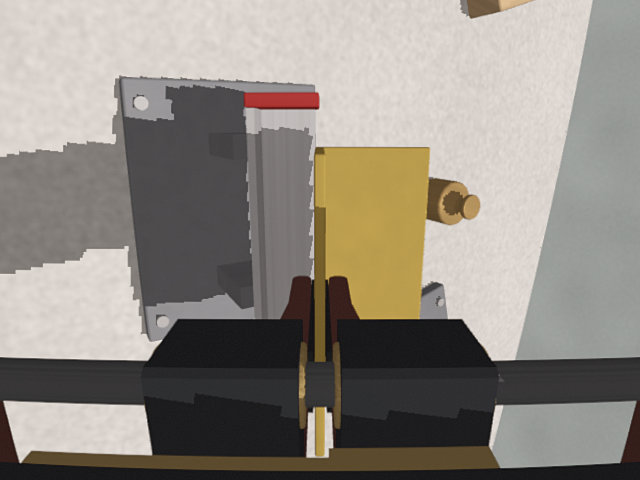

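View pics/a_s2.png

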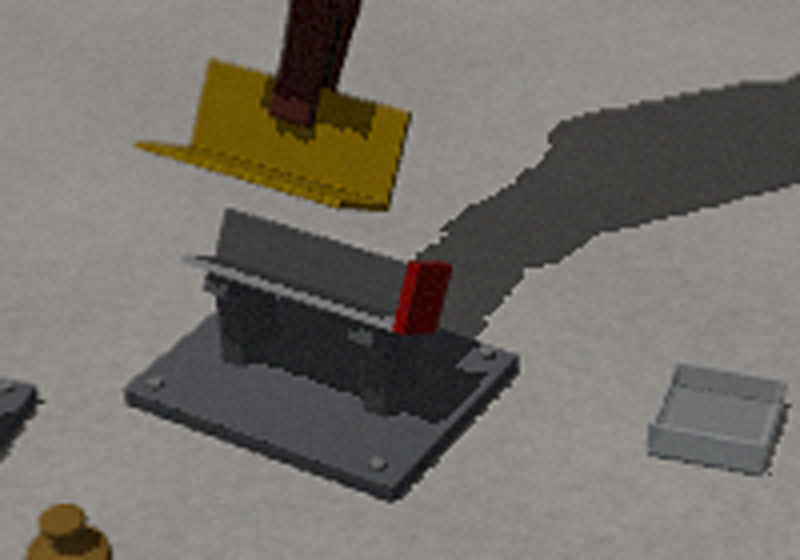

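```bash
python3 - <<'E'
from h import *
im,T,K,d=load("a_wrist.png")
Tc=np.array(camera_info("wrist")["tool_from_camera"])
def tp(px,z):
    o,D=rays(px,Tc,K,d); return o+D*((z-o[2])/D[:,2])[:,None]
a=im[85:325,235:330].astype(float);a=np.clip((a-40)*1.5,0,255).astype(np.uint8)
cv2.imwrite("pics/a_w2.png",cv2.resize(a,None,fx=2.45,fy=2.45,interpolation=0)[:,:,::-1])
print(tp([[250,140],[258,140],[262,200],[265,317]],.056))
print(tp([[314,140]],.082)); print("stop",tp([[246,108],[319,108],[246,94],[319,94]],.050))
E
```

```text
[[-0.0348 -0.0628  0.056 ]
 [-0.0308 -0.0628  0.056 ]
 [-0.0298 -0.0325  0.056 ]
 [-0.0304  0.0331  0.056 ]]
[[-0.0033 -0.0618  0.082 ]]
stop [[-0.0352 -0.078   0.05  ]
 [-0.0004 -0.0779  0.05  ]
 [-0.035  -0.0844  0.05  ]
 [-0.0004 -0.0843  0.05  ]]
```

View pics/a_w2.png

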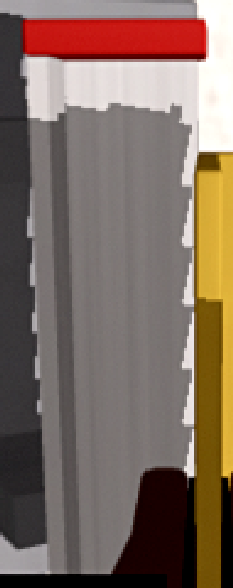

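```bash
python3 - <<'E'
from h import *
im,T,K,d=load("a_wrist.png")
Tc=np.array(camera_info("wrist")["tool_from_camera"])
def tp(px,z):
    o,D=rays(px,Tc,K,d); return o+D*((z-o[2])/D[:,2])[:,None]
print("lip outer want -36",tp([[247.2,129.9],[254.6,318.9]],.056)[:,:2])
print("lip inner want -32",tp([[255.4,129.9],[260.3,318.9]],.056)[:,:2])
print("corner want -32",tp([[261.1,129.9],[266.8,318.9]],.082)[:,:2])
E
```

```text
lip outer want -36 [[-0.036  -0.0677]
 [-0.0362  0.0343]]
lip inner want -32 [[-0.032  -0.0677]
 [-0.0331  0.0343]]
corner want -32 [[-0.0326 -0.0674]
 [-0.0329  0.0468]]
```

The view agrees with the estimate within 1 mm and 0.5°. Descending with a force stop.

```bash
python3 - <<'E'
from vee import *
VR=veeR()
h=tcp_for([0,-.078,0])
f0=np.array(get_ft_force())
st=movel(h+[0,0,.012],v=.08,until_force=6); wait(.2)
print(st,get_tcp_pos(),VR.T@(np.array(get_ft_force())-f0))
if not st:
    f0=np.array(get_ft_force())
    st=movel(h+[0,0,-.004],v=.012,until_force=4); 
    print(st,VR.T@(np.array(get_tcp_pos())-h)*1e3,VR.T@(np.array(get_ft_force())-f0)); wait(.2)
    print(VR.T@(np.array(get_tcp_pos())-h)*1e3,VR.T@(np.array(get_ft_force())-f0),get_ft_torque())
print(get_grip_width(),get_time())
for n in("wrist","scene"): snap(n,"b_"+n+".png")
a=cv2.resize(load("b_scene.png")[0][150:250,220:350],None,fx=6,fy=6,interpolation=2);cv2.imwrite("pics/b_s2.png",a[:,:,::-1])
E
```

```text
False [ 0.5457 -0.2245  0.1046] [ 0.9738 -0.5966  0.0338]
True [ 0.1283 -0.004  -0.1262] [1.8925 0.4176 5.2529]
[ 0.1327 -0.0181 -0.1201] [2.1489 0.7278 5.0208] [-0.0756 -0.2393  0.0661]
0.04417718723490442 12.8
```

View pics/b_wrist.png

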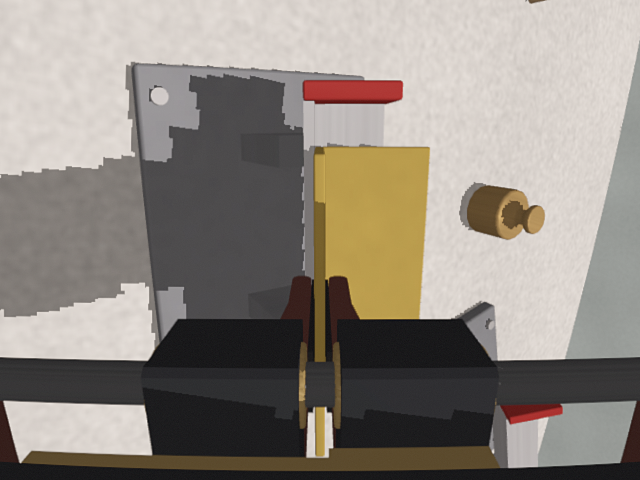

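View pics/b_s2.png

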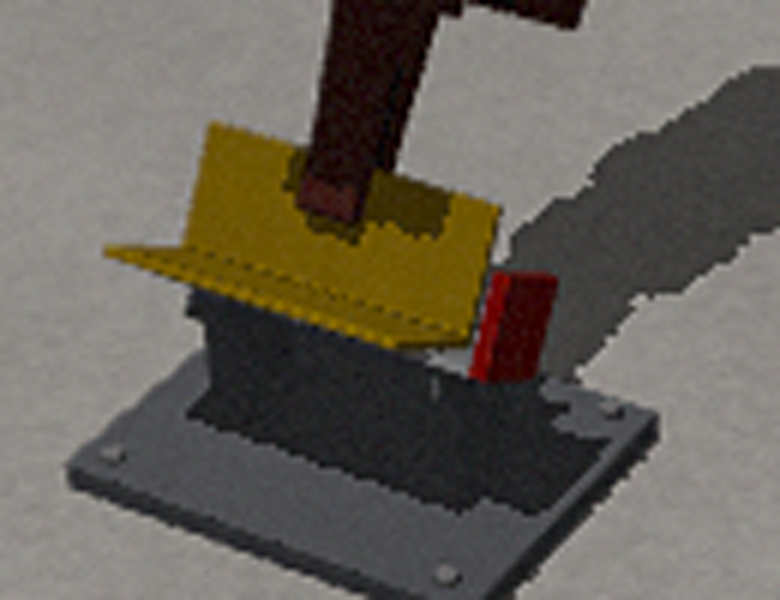

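Contact is at the nominal nested pose, with reaction on both legs (x 2 N, z 5 N). Now ease off and slide towards the stop.

```bash
cat > f.py <<'E'
from vee import *
VR=veeR();H=tcp_for([0,-.060,0])
# free-space force baseline at this attitude
def rel(): return VR.T@(np.array(get_tcp_pos())-H)*1e3
def F(b): return VR.T@(np.array(get_ft_force())-b)
def to(x,y,z,**k): return movel(H+VR@(np.array([x,y,z])/1e3),**k)
E
python3 - <<'E'
from f import *
r0=rel();print(r0)
g=np.array(get_ft_force());print("raw",VR.T@g)
x,y,z=r0
to(x,y,z+.2,v=.01);print(rel(),VR.T@np.array(get_ft_force()))
b=np.array(get_ft_force())
st=to(x,-4,z+.2,v=.03,until_force=5);print(st,rel(),F(b))
if not st:
    wait(.1);b=np.array(get_ft_force())
    st=to(x,4,z+.2,v=.006,until_force=4);print(st,rel(),F(b));wait(.2);print(rel(),F(b),VR.T@np.array(get_ft_force()),get_ft_torque())
print(get_grip_width(),get_time())
E
```

```text
[  0.1459 -18.0329  -0.0949]
raw [ 1.8032 -0.2622  5.4476]
[  0.1614 -18.0778   0.0091] [-0.4596  0.0441 -0.5837]
False [ 0.1159 -3.4594  0.0823] [0.7693 1.0899 0.2913]
True [ 0.149  -0.1609  0.0463] [ 0.2557 -1.5763  1.4485]
[ 0.1443 -0.1788 -0.0658] [ 0.4772 -0.3782  2.3757] [0.7544 0.5816 1.2897] [-0.0585 -0.1451  0.0319]
0.04418274401272651 14.85
```

```bash
python3 - <<'E'
from f import *
def avg(n=4):
    a=[]
    for _ in range(n): a.append(VR.T@np.array(get_ft_force()));wait(.02)
    return np.mean(a,0)
x,y,z=rel(); z+=.1
yc=y;t0=get_time()
f=avg();print(f)
for k in range(40):
    need=14.5+f[1]
    if need<1: break
    yc+= .15 if k<3 else min(.25,max(.05,need*slope*.7))
    to(x,yc,z,v=.01)
    fn=avg(); 
    slope=.02 if k<3 else slope
    print(k,round(yc,2),rel(),fn,round(get_time(),2)); f=fn
    if yc>y+5 or f[1]<-18: break
print("hold")
for _ in range(7): print(avg(),get_time())
print(rel(),get_ft_torque(),get_grip_width())
E
```

```text
[ 1.3279 -0.0335  1.1911]
0 -0.03 [ 0.1321 -0.1525 -0.0089] [ 1.1783 -1.5366 -0.6663] 15.23
1 0.12 [ 0.1664 -0.0991  0.0119] [ 0.9075 -2.264  -1.3185] 15.55
2 0.27 [ 0.1393 -0.0903  0.0477] [ 0.179  -4.0506 -1.5028] 15.87
3 0.42 [ 0.1764 -0.04    0.0907] [-0.1723 -4.601  -1.5809] 16.18
4 0.56 [ 0.1635 -0.0646  0.113 ] [-0.6571 -5.6018 -1.1699] 16.5
5 0.68 [ 0.1745 -0.024   0.1239] [-0.7514 -5.5885 -1.0416] 16.82
6 0.81 [ 0.1794 -0.0481  0.1442] [-0.6046 -6.9112 -0.8998] 17.13
7 0.91 [ 0.1995 -0.0255  0.1618] [-0.823  -6.8023 -0.6146] 17.45
8 1.02 [ 0.1865 -0.0258  0.1749] [-1.1232 -6.6301 -0.3628] 17.77
9 1.13 [ 0.2173 -0.0273  0.1927] [-1.3045 -7.0284 -0.6901] 18.08
10 1.23 [ 0.2217 -0.0094  0.2086] [-1.6402 -7.2023 -0.2265] 18.4
11 1.34 [ 0.2144 -0.0123  0.2176] [-1.178  -7.9261 -0.1542] 18.72
12 1.43 [ 0.2031 -0.0133  0.2317] [-1.3874 -7.962  -0.3281] 19.03
13 1.52 [0.1751 0.0385 0.2205] [-1.4573 -8.2786  0.0157] 19.35
14 1.61 [0.2025 0.0087 0.2494] [-1.61   -8.7688  0.057 ] 19.67
15 1.69 [0.2022 0.0433 0.2518] [-1.8901 -8.7297  0.3081] 19.98
16 1.77 [0.192  0.0266 0.2686] [-1.511
[... 1146 characters left out ...]
 0.3945] [ -2.8169 -11.8364   1.4672] 26.0
35 2.89 [0.2868 0.1011 0.398 ] [ -3.1045 -12.2382   1.1735] 26.32
36 2.94 [0.3107 0.094  0.4151] [ -3.0339 -11.6943   1.4213] 26.63
37 2.99 [0.313  0.1263 0.414 ] [ -2.7819 -12.3959   1.4543] 26.95
38 3.04 [0.3324 0.1385 0.4049] [ -2.8514 -12.3409   1.1501] 27.27
39 3.09 [0.3069 0.1296 0.417 ] [ -3.3356 -12.3879   0.7152] 27.58
hold
[ -3.3501 -12.6778   0.9383] 27.65
[ -2.3997 -12.3574   0.7413] 27.7167
[ -2.7965 -12.4664   1.6081] 27.7833
[ -2.8498 -12.6566   0.706 ] 27.85
[ -3.2632 -12.322    0.9942] 27.9167
[ -3.1523 -12.1571   1.0601] 27.9833
[ -3.2185 -12.6727   1.4291] 28.05
[0.3017 0.1177 0.4282] [-2.0926  0.3498 -0.9905] 0.042001411346691796
```

Stiffness is about 4 N/mm and the push has reached about 12.5 N. One last step to 15 N, then hold.

```bash
python3 - <<'E'
from f import *
def avg(n=4):
    a=[]
    for _ in range(n): a.append(VR.T@np.array(get_ft_force()));wait(.02)
    return np.mean(a,0)
x,y,z=.12,3.75,-.15
to(x,y,z,v=.01)
for _ in range(8): print(avg(),round(get_time(),2))
print(rel(),get_grip_width())
for n in("wrist","scene"): snap(n,"d_"+n+".png")
a=cv2.resize(load("d_scene.png")[0][150:250,220:350],None,fx=6,fy=6,interpolation=2);cv2.imwrite("pics/d_s2.png",a[:,:,::-1])
E
```

```text
[ -3.5759 -14.6205   3.6689] 28.37
[ -3.7896 -14.8867   3.4668] 28.43
[ -4.2404 -14.5114   3.2423] 28.5
[ -3.9801 -14.2327   3.213 ] 28.57
[ -3.7707 -14.4121   3.6628] 28.63
[ -3.9964 -14.8195   3.2331] 28.7
[ -3.6737 -14.3796   3.5486] 28.77
[ -3.5098 -14.4356   3.5549] 28.83
[0.3966 0.1125 0.4165] 0.04225705261248156
```

View pics/d_wrist.png

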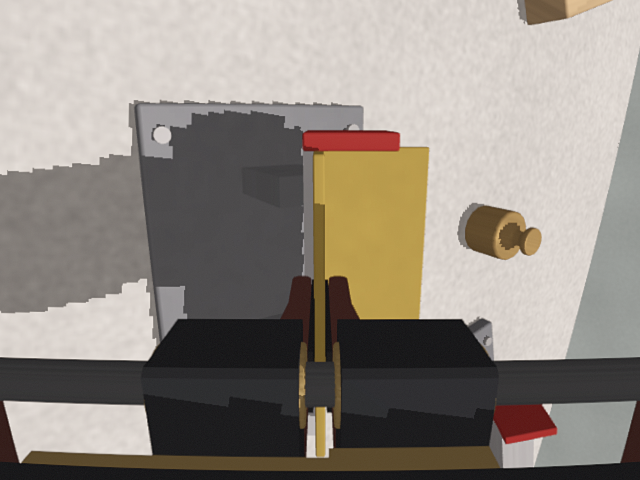

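View pics/d_s2.png

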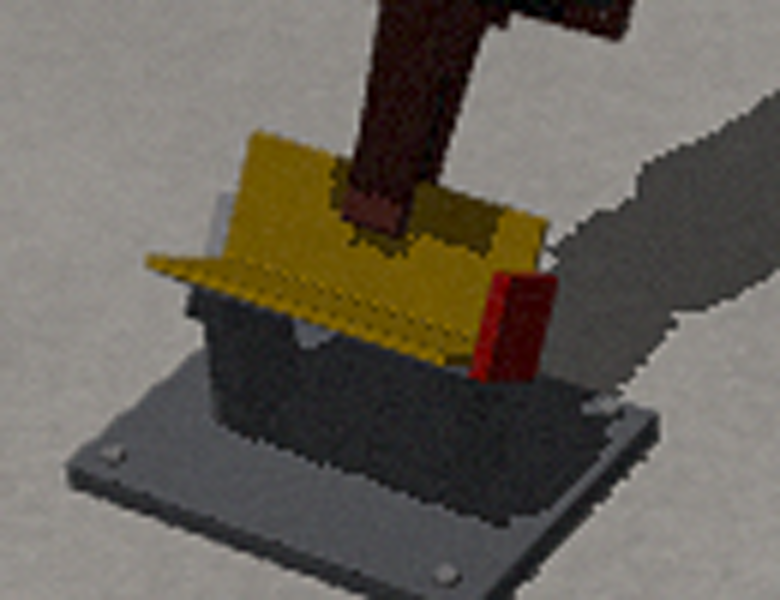

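14.6 N was held for 0.5 s, with the end visually against the stop. Now unload to a light seating contact and release.

```bash
python3 - <<'E'
from f import *
def avg(n=4):
    a=[]
    for _ in range(n): a.append(VR.T@np.array(get_ft_force()));wait(.02)
    return np.mean(a,0)
for x,y,z in [(.12,2.,-.1),(.12,.6,-.1),(.12,.6,-.3)]:
    to(x,y,z,v=.01);print(avg(),rel())
f=avg()
y=.6
for _ in range(6):
    if f[1]<-1 and f[1]>-4: break
    y+=(f[1]+2.5)*.12*1.0
    to(.12,y,-.3,v=.01);f=avg();print(y,f,rel())
command_gripper(0.35);wait(.3);print("open",get_grip_width(),avg(),rel(),get_time())
for n in("wrist",): snap(n,"e_"+n+".png")
E
```

```text
[-2.1338 -9.3995  1.3635] [0.222  0.018  0.2317]
[-0.8984 -6.0986  1.3047] [ 0.1444 -0.0492  0.0584]
[-1.0989 -6.6146  2.8231] [ 0.1542 -0.1063 -0.0451]
0.14114952023855126 [ 0.0309 -5.147   3.2848] [ 0.144  -0.1252 -0.0759]
-0.17648709744525504 [-0.6838 -3.5732  5.6872] [ 0.1472 -0.128  -0.1015]
open 0.3497571570624972 [ 0.252  -0.1291  0.2709] [ 0.1308 -0.1948 -0.2849] 31.6833
```

View pics/e_wrist.png

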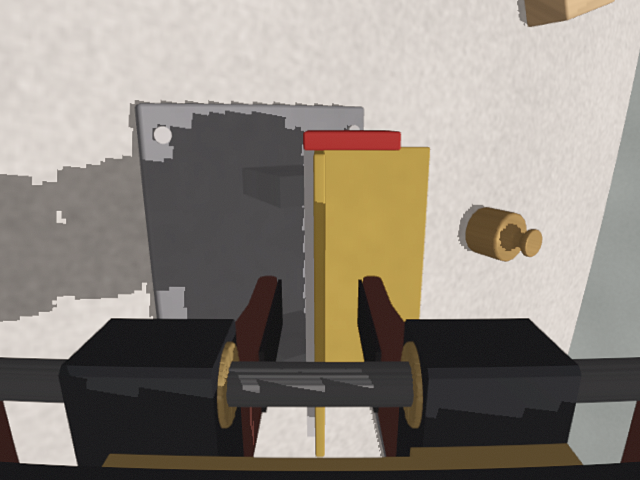

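The fingers are clear on both sides and the track stayed seated. Retreat along the leg and check.

```bash
python3 - <<'E'
from f import *
to(.13,-.2,60,v=.08);to(.13,-25,75,v=.1);wait(.2);print(get_time(),get_ft_force())
im,T,K,d=snap("wrist","e2.png");s=snap("scene","e2s.png");snap("top","e2t.png")
a=cv2.resize(s[0][150:250,220:350],None,fx=6,fy=6,interpolation=2);cv2.imwrite("pics/e2s2.png",a[:,:,::-1])
# predicted nested corners
def W(x,y,z): return VO+VR@(np.array([x,y,z])/1e3)
pts=np.array([W(0,0,50),W(4,0,50),W(50,0,4),W(50,-120,4),W(0,-120,50),W(4,-120,50)])
px=proj(pts,T,K,d);print(px)
b=cv2.resize(im[100:420,260:480],None,fx=1.85,fy=1.85,interpolation=0)[:,:,::-1].copy()
for u,v in px: cv2.circle(b,(int((u-260+.5)*1.85),int((v-100+.5)*1.85)),4,(255,0,255),1)
cv2.imwrite("pics/e2c.png",b)
E
```

```text
33.275 [-0.4887  0.0533 -0.1778]
[[316.2333  94.7238]
 [324.5015  94.7224]
 [401.9325 100.3462]
 [393.3948 291.1616]
 [316.6577 322.3778]
 [323.888  322.3858]]
```

View pics/e2c.png

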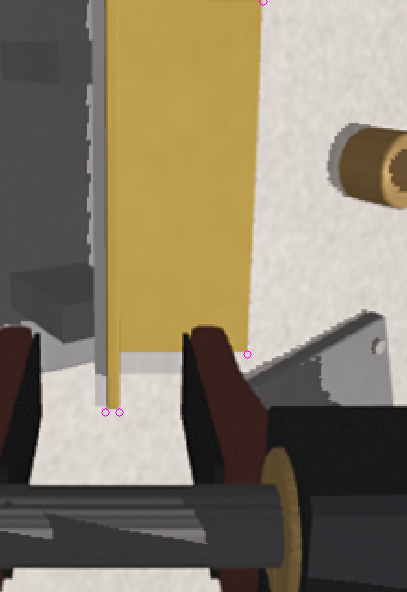

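View pics/e2s2.png

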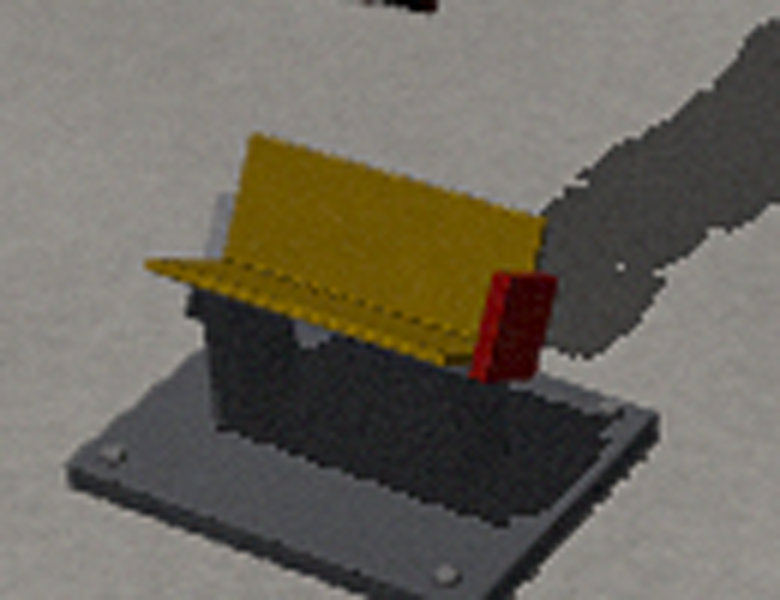

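View pics/e2s.png

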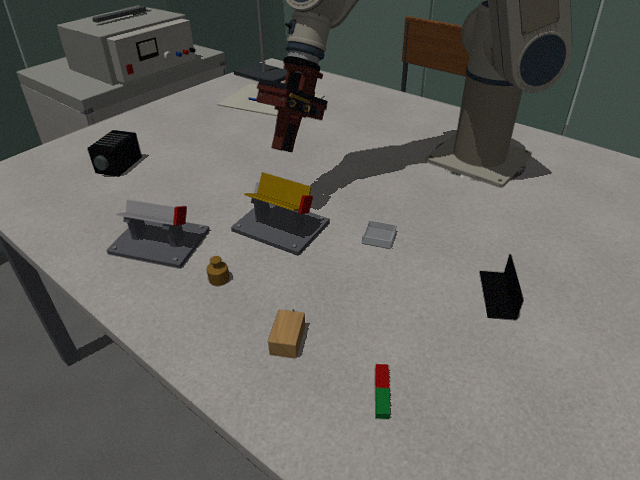

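```bash
python3 - <<'E'
from h import *
print(get_time(),get_qvel());job_done()
E
```

```text
33.425 [-0.0026 -0.0009 -0.0014 -0.0006  0.0009 -0.0003]
the job is handed in; nothing more can be done
```

The yellow track is nested in the V of the left-hand rack, up against the red stop and released. I handed the job in at 33.4 s of the 64 s allowed; no verdict is reported.

**What I did:** I gripped the track by its upright leg, tilted it 30° and lowered it into the V until it met both aluminium legs. I then eased off the downward force and slid it to the stop. I pressed it there at about 14.6 N, read at the wrist, for a little over half a second. I backed off to 3.6 N, opened the gripper and withdrew.

**Last checks:**
- **Fit:** The visible track corners came within about 2 pixels of the nested pose I had predicted. The scene view shows the track lying in the V with its end at the stop.
- **Disagreement:** The track's near end sat about 1 mm further towards the stop than my estimate. I put this down to camera error in locating the stop. The end-to-stop contact itself was out of view, so it rests on the 3.6 N still pressing at release.
- **Surroundings:** After withdrawing, the tool showed only sensor noise, so it was touching nothing. By eye, the block, weight, magnet and dish look unmoved in the scene view.

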